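# Bring the spun sample round to the front of the centrifuge

### The job

The centrifuge has finished and its lid is off. With a fingertip against one of the bare arms of the rotor, push the rotor slowly round (well under half a turn a second, so that the spun layers do not mix) until the tall stoppered tube stands at the front of the machine, straight in line with the middle of the control console, and leave the rotor at rest there. Do not pinch anything, do not touch or lift either tube, and leave everything else on the bench where it is.

Things in the scene. Friction and masses are not known exactly. Their poses are not given: they have to be found in the camera images.
- centrifuge: white round bench-top centrifuge, fixed, lid off: 394 mm across at the foot, 360 mm at the top, rim with its seal 207 mm above the bench, open bowl 336 mm wide inside at the rim, floor 77 mm above the bench. Its place and heading vary. Origin: on the rotor's axis at bench height, z up. Its front (the control console) faces along its own -x
- front_place (a point): point in the bowl at the front of the machine, on its own line y = 0, 95 mm from the rotor's axis towards the console, 100 mm above the bench: where the foot of the stoppered tube belongs. The console is the sloping white box with a grey panel, two black knobs and a rocker switch midway between them, 210 mm wide, reaching 280 mm out from the axis, 150 mm high
- rotor: aluminium swing-out rotor in the bowl, turns without stops both ways about the centrifuge's axis. Origin: on the axis at mid-height of its four arms, 165 mm above the bench; z up. The arms lie along its own +x, +y, -x, -y; the sample tube is at +x, the balance tube at -x, the +y and -y buckets are empty. Round hub 52 mm across with a nut, 24 mm above the origin
- sample_arm (a point): point on the top of the rotor's +x arm, 48 mm from the axis, 173 mm above the bench. All four arms are alike: a bare bar 13 mm wide, 16 mm high, from the hub (26 mm from the axis) to 66 mm. About 1 N here turns the rotor; let go at 1 rad/s it coasts about 4 degrees, then stays. Between two arms there is only the empty bowl
- sample_bucket (a point): centre of the mouth of the +x bucket, 95 mm from the axis, 173 mm above the bench. Each arm ends in a fork 52 mm wide, 66 to 106 mm from the axis; in it hangs a round steel bucket 34 mm across, bore 20 mm, floor 100 mm above the bench
- sample_tube: the tall stoppered glass tube, 16 mm across and 100 mm long, with a rubber stopper 21 mm across that ends 108 mm above the tube's foot (208 mm above the bench). It stands upright and loose in the rotor's +x bucket, 95 mm from the axis. Origin: centre of its foot, z up
- balance_tube: the shorter open glass tube without a stopper that balances it in the bucket across the hub, 16 mm across, 82 mm long, top 182 mm above the bench, upright and loose, 95 mm from the axis. Origin: centre of its foot, z up
- tube_rack: white tube rack on the left of the centrifuge, 210 x 75 mm, with some stoppered tubes in it, 114 mm high in all; long side along its x. Origin: centre of its underside
- dropper_bottle: small white dropper bottle, 34 mm across, 86 mm high, standing close to the right-hand side of the centrifuge. Origin: centre of its underside
- slide_box: grey microscope-slide box, 82 x 97 mm, 32 mm high, lying to the right of the centrifuge. Origin: centre of its underside
- specimen_pot: clear lidded specimen pot, 48 mm across, 65 mm high, standing to the right of the centrifuge. Origin: centre of its underside

How it is judged:
By the outcome, as a careful person would: the job done as asked, in the order asked, and still so for the second after the job is handed in, with the robot touching nothing.
It also fails if it takes over 54 s, if anything falls off the work surface, if the arm or the gripper's body presses on something with over 40 N, if the wrist force passes 120 N, or if a joint passes its speed limit or range.

### The arm

A 6-joint arm with a two-finger parallel gripper is mounted at the origin on the work surface. World frame = base frame: x ahead of the robot, y to its left, z up, the work surface at z = 0. Lengths are in m, angles in degrees, forces in N, time in s.
With the tool pointing down it reaches from about 0.35 to 0.875 m from the base axis. Payload 4.2 kg.
Tool frame: the origin (TCP) lies at the centre of the arm's flange, where the gripper is bolted on; the fingertips stand 182 mm ahead of it and the grasp point (between the pads) lies 164 mm ahead of it (r.nose_length is the distance from the TCP to the fingertips, in m); z points along the fingers, y is the line along which they close (so a half turn about z gives the same grasp; the last joint's range is limited). The gripper opens to 87 mm and grips with 3 to 60 N. Pads are 19 mm wide; open, the fingers measure 117 mm over their backs; the gripper's body (75 mm by 190 mm) begins 51 mm behind the grasp point.
Start: joints at [-57.09, 22.042, 0.453, 0, -68.411, -14.817], TCP at [0.194, -0.594, 0.405] pointing down, gripper open.
Joint ranges: [-179.83, 179.83], [-69.29, 118.12], [-61.27, 80.66], [-181.25, 117.63], [-171.15, -9.14], [-177.46, 177.46]. Speed limits (degrees/s): [159.86, 159.86, 180, 180, 180, 180].

### API

Orientations are given as a 3x3 rotation matrix whose columns are the frame's x, y, z axes.
In Python, from station import r, vision gives the robot as it stands. The module is installed in compiled form; this text tells all that it offers.
- The arm moves only by the shell command python3 -m creep 'ROWS'. ROWS is JSON, a list of rows, each a list of 7 numbers: the opening, from -1 (shut) to 1 (fully open), then the shift along the tool's x, y, z in mm, then the turn, a rotation vector about the tool's x, y, z in degrees. A call has 1 to 8 rows; each row is the pose to reach, as a shift and turn from the pose commanded when the call began, along the tool's axes at that moment; what a row does not reach only later rows make up. A row lasts 1/12 s, in which the tool goes at most 41.7 mm and 7.16 degrees, less where a joint would pass 70% of its speed; a pose out of reach is approached as far as the arm can. A call with a gripper value outside its range is refused whole. The fingers move at their own pace and stop on an object; the grip force is fixed at half the most. Time passes only in rows, so rows that repeat a pose let the fingers close. It gives the time, the measured TCP pose, the force, the opening and the grip force at its end, in the units of the state.
- r.sense(): the state, without advancing time (a new reading comes with each control period).
- vision.capture(name): name is "scene" or "top" or "wrist"; returns (picture, depth): 480x640x3 uint8, red, green, blue; 480x640 float32, m along the optical axis (not along the pixel's ray), 0 where there is no reading.
- vision.camera_model(name): a dict with "vertical_fov" (degrees; the focal length in pixels is half the picture's height over the tangent of half this angle, whatever the lens; pixels are square), "cx", "cy" (the principal point, pixels), "distortion" ([k1, k2, p1, p2, k3] as OpenCV has them; the pictures are not rectified), "extrinsics" (4x4, takes a point from camera to world coordinates); the wrist camera has in their place "mount" (4x4, takes a point from camera to tool coordinates, whose origin is the TCP and whose axes are the flange's). Camera axes: x right, y down, z forward; pixel columns grow to the right and rows downward; lengths in m; the calibration is good to about 2 mm. A picture is of the moment at which its call begins: read the wrist's pose just before it. camera_model takes no time and is no camera call.
- r.finish_job(): hands the job in; it is judged then, once.
Trained networks look in the newest picture that a camera, given by its name, has taken for a name from the list of things; names that differ only in an ending like _2 or _b are one class to them, and where a whole thing is asked for, a point or a joint stands for the part that bears it (a point fixed in the world has none). Each returns a list of dicts, best first, with "conf" (0 to 1); they miss things now and then, are a little off and sometimes report something else, mostly with a low value. They report only what shows in the picture. A call takes as long as a camera call.
- vision.find_in(camera, thing): "uv" ([column, row] in pixels, amid what is visible of it).
- vision.cut_out(camera, thing): "region" (480x640 bool, what is visible of it) and "uv" ([column, row] in pixels, amid what is visible of it).
The state is a dict: "time_s": time; "joints": joint angles; "joint_velocities": joint speeds; "effort": joint torques, N m; "tcp_pos": TCP position; "ee_rot": TCP orientation; "wrist_force": force on the tool from outside, world axes, zero at the start; "moment": the same for the moment, N m; "gripper_width": opening from 0.0 (shut) to 1.0 (fully open); "gripper_force": force on a finger pad.
Only numpy, scipy, OpenCV 4.12 (cv2) and the standard library are available. Lean on these libraries where they do the work, as an engineer would, in place of code of your own. Each camera call takes 0.05 s, during which the arm holds its last target. There are 200 camera calls.

## Working session

There is one attempt and no reset: what is moved stays moved. The work goes in short steps, Python scripts to look and compute and a shell command to move; the robot and the scene stay as the last step left them, time stands still between calls to the robot, and variables do not carry over. Pictures are saved under pics/ and viewed, at most 10 in all, crops included, and the job is handed in when it is done.

```bash
mkdir -p pics; cat > h.py <<'E'
import numpy as np, cv2
from station import r, vision
def K(m):
    f=240/np.tan(np.radians(m["vertical_fov"])/2)
    return np.array([[f,0,m["cx"]],[0,f,m["cy"]],[0,0,1.]])
def ext(cam):
    m=vision.camera_model(cam)
    if "extrinsics" in m: return m,np.array(m["extrinsics"])
    s=r.sense(); T=np.eye(4); T[:3,:3]=s["ee_rot"]; T[:3,3]=s["tcp_pos"]
    return m,T@np.array(m["mount"])
def ray(cam,uv):
    m,T=ext(cam)
    p=cv2.undistortPoints(np.array(uv,float).reshape(-1,1,2),K(m),np.array(m["distortion"],float)).reshape(-1,2)
    d=np.c_[p,np.ones(len(p))]
    return T,d
def at_z(cam,uv,z):
    T,d=ray(cam,uv); w=d@T[:3,:3].T; o=T[:3,3]
    return o+w*((z-o[2])/w[:,2])[:,None]
def at_depth(cam,uv,dep):
    T,d=ray(cam,uv); return (d*np.asarray(dep).reshape(-1,1))@T[:3,:3].T+T[:3,3]
def proj(cam,P):
    m,T=ext(cam); Ti=np.linalg.inv(T)
    return cv2.projectPoints(np.array(P,float).reshape(-1,1,3),cv2.Rodrigues(Ti[:3,:3])[0],Ti[:3,3],K(m),np.array(m["distortion"],float))[0].reshape(-1,2)
def save(name,img): cv2.imwrite(f"pics/{name}.png",img[:,:,::-1])
E
python3 - <<'E'
from h import *
for c in ("top","scene"):
    im,d=vision.capture(c); save(c,im); np.save(c+"_d",d)
    for t in ("centrifuge","rotor","sample_tube","balance_tube","sample_arm","sample_bucket","dropper_bottle"):
        o=vision.find_in(c,t)
        print(c,t,[(np.round(x["uv"]).tolist(),round(x["conf"],2), at_depth(c,[x["uv"]],d[int(x["uv"][1]),int(x["uv"][0])]).round(3).tolist()) for x in o[:2]])
print(r.sense()["time_s"], r.nose_length, np.round(r.sense()["ee_rot"],3).tolist())
E
```

```text
top centrifuge [([355.0, 280.0], 0.65, [[0.519, -0.088, 0.083]])]
top rotor [([360.0, 264.0], 0.82, [[0.548, -0.093, 0.189]])]
top sample_tube [([411.0, 272.0], 0.54, [[0.529, -0.188, 0.206]]), ([360.0, 262.0], 0.28, [[0.552, -0.092, 0.188]])]
top balance_tube [([311.0, 255.0], 0.61, [[0.568, 0.005, 0.154]])]
top sample_arm [([361.0, 263.0], 0.97, [[0.549, -0.095, 0.191]])]
top sample_bucket [([361.0, 265.0], 0.69, [[0.547, -0.094, 0.189]])]
top dropper_bottle [([361.0, 262.0], 0.74, [[0.551, -0.093, 0.186]]), ([457.0, 283.0], 0.51, [[0.507, -0.318, 0.062]])]
scene centrifuge [([298.0, 292.0], 0.66, [[0.539, -0.206, 0.151]])]
scene rotor [([306.0, 258.0], 0.76, [[0.551, -0.117, 0.176]])]
scene sample_tube []
scene balance_tube [([316.0, 231.0], 0.56, [[0.57, -0.013, 0.176]])]
scene sample_arm [([309.0, 256.0], 0.63, [[0.558, -0.11, 0.176]]), ([309.0, 186.0], 0.28, [[0.529, 0.36, 0.056]])]
scene sample_bucket [([305.0, 258.0], 0.94, [[0.548, -0.118, 0.177]])]
scene dropper_bottle [([286.0, 368.0], 0.81, [[0.52, -0.337, 0.045]])]
0.8 0.1822 [[-0.951, -0.311, 0.0], [-0.311, 0.951, -0.0], [-0.0, -0.0, -1.0]]
```

View pics/top.png

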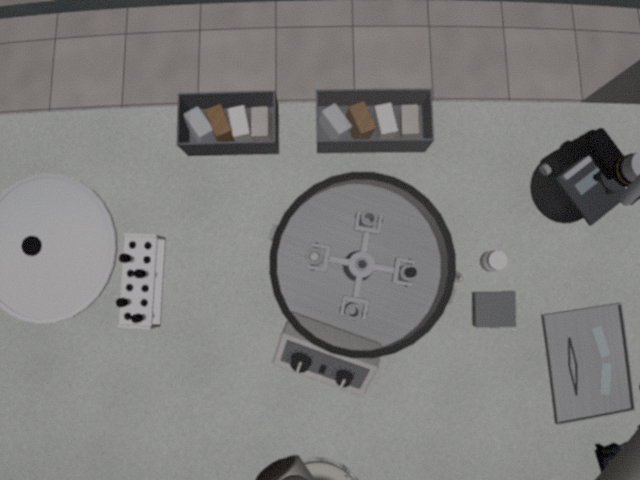

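View pics/scene.png

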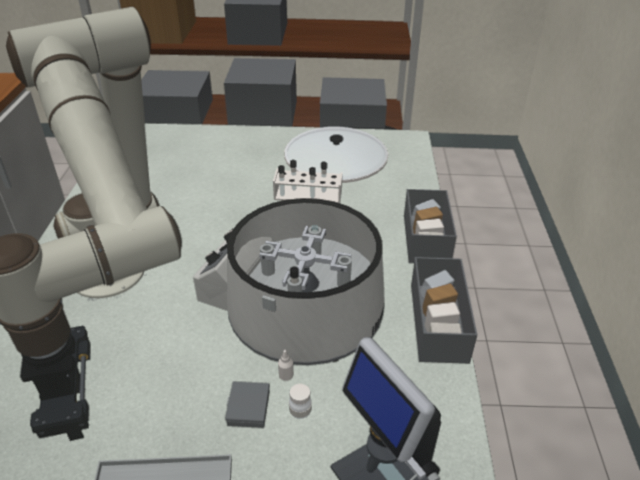

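The top picture shows the dark stopper at (410,271), the hub at (361,265), the open balance tube at (315,257), and the console with its knobs at (300,363) and (344,378) and the switch at about (322,370). So the rotor must turn roughly 97° clockwise. Next I'll take a closer look with the wrist camera.

```bash
cat >> h.py <<'E'
def go(x,y,z,phi):
    s=r.sense(); R=np.array(s["ee_rot"]); p=np.array(s["tcp_pos"])
    a=np.radians(phi); c,n=np.cos(a),np.sin(a)
    Rt=np.array([[c,n,0],[n,-c,0],[0,0,-1.]])
    sh=R.T@(np.array([x,y,z])-p)*1000
    cur=np.degrees(np.arctan2(R[1,0],R[0,0]))
    print("t",s["time_s"],"pos",p.round(4),"phi",cur.round(2),"shift",sh.round(1),"turn",np.degrees(cv2.Rodrigues(R.T@Rt)[0]).ravel().round(2),"F",np.round(s["wrist_force"],1))
E
python3 - <<'E'
from h import *
m=vision.camera_model("wrist"); print(m["vertical_fov"],np.round(m["mount"],3).tolist())
d=np.load("top_d.npy")
for uv in [(300,363),(344,378),(322,370),(361,265),(410,271)]: print(uv,at_depth("top",[uv],d[uv[1],uv[0]]).round(3))
go(0.50,-0.08,0.56,-12)
E
```

```text
64.20360460563172 [[0.0, -0.963, -0.269, 0.073], [1.0, 0.0, -0.001, 0.0], [0.001, -0.269, 0.963, 0.02], [0.0, 0.0, 0.0, 1.0]]
(300, 363) [[0.35  0.03  0.136]]
(344, 378) [[ 0.318 -0.059  0.136]]
(322, 370) [[ 0.331 -0.014  0.116]]
(361, 265) [[ 0.546 -0.094  0.187]]
(410, 271) [[ 0.532 -0.186  0.206]]
t 0.8 pos [ 0.1941 -0.5941  0.4048] phi -161.91 shift [-450.4  393.6 -155.2] turn [  -0.     -0.   -149.91] F [-0.7 -0.2 -0.1]
```

```bash
python3 -m creep '[[-1,-60,60,-40,0,0,-7],[-1,-90,90,-60,0,0,-14],[-1,-120,120,-90,0,0,-21],[-1,-150,140,-120,0,0,-28],[-1,-180,160,-150,0,0,-35],[-1,-210,180,-180,0,0,-42],[-1,-235,200,-210,0,0,-49],[-1,-260,220,-235,0,0,-56]]'; python3 -c "
from h import *; go(0.48,-0.07,0.64,-12)"
```

```text
time_s: 1.47
tcp_pos: [0.3369, -0.3557, 0.5892]
ee_rot: [[-0.268, -0.963, 0.001], [-0.963, 0.268, -0.0], [0.0, -0.001, -1.0]]
wrist_force: [0.7, -0.5, 0.7]
gripper_width: 0.481
gripper_force: 0.0
t 1.4667 pos [ 0.3369 -0.3557  0.5892] phi -105.56 shift [-313.6  -61.2  -50.8] turn [-3.000e-02 -5.000e-02 -9.356e+01] F [ 0.7 -0.5  0.7]
```

```bash
python3 -m creep '[[-1,-35,-7,-6,0,0,-7],[-1,-70,-14,-12,0,0,-14],[-1,-105,-21,-18,0,0,-21],[-1,-140,-28,-20,0,0,-28],[-1,-175,-35,-22,0,0,-35],[-1,-210,-42,-24,0,0,-42],[-1,-240,-49,-26,0,0,-49],[-1,-270,-55,-28,0,0,-56]]'; python3 -c "
from h import *; go(0.48,-0.07,0.64,-12)"
```

```text
time_s: 2.13
tcp_pos: [0.4639, -0.111, 0.6159]
ee_rot: [[0.649, -0.761, 0.001], [-0.761, -0.649, 0.0], [0.0, -0.001, -1.0]]
wrist_force: [0.7, 0.4, -0.1]
gripper_width: 0.01
gripper_force: 0.0
t 2.1333 pos [ 0.4639 -0.111   0.6159] phi -49.52 shift [-20.7 -38.9 -24. ] turn [-3.000e-02 -4.000e-02 -3.752e+01] F [ 0.7  0.4 -0.1]
```

```bash
python3 -m creep '[[-1,-10,-15,-10,0,0,-7],[-1,-20,-30,-20,0,0,-14],[-1,-20,-38,-24,0,0,-21],[-1,-20,-38,-24,0,0,-28],[-1,-20,-38,-24,0,0,-34],[-1,-20,-38,-24,0,0,-37],[-1,-20,-38,-24,0,0,-37],[-1,-20,-38,-24,0,0,-37]]' >/dev/null; python3 - <<'E'
from h import *
go(0.5,-0.08,0.64,-12)
im,d=vision.capture("wrist"); save("w1",im); np.save("w1_d",d)
for t in ("sample_tube","balance_tube","rotor","front_place"):
    try: o=vision.find_in("wrist",t)
    except Exception as e: print(e); continue
    for x in o[:2]:
        u,v=map(int,x["uv"]); print(t,x["conf"],(u,v),at_depth("wrist",[x["uv"]],d[v,u]).round(3))
E
```

```text
t 2.8 pos [ 0.4797 -0.073   0.6396] phi -12.99 shift [21.3  2.3 -0.4] turn [-0.   -0.01 -0.99] F [-0.6 -0.9 -0.1]
sample_tube 0.58 (413, 134) [[ 0.529 -0.188  0.208]]
balance_tube 0.48 (239, 141) [[ 0.563 -0.002  0.168]]
rotor 0.62 (325, 133) [[ 0.55  -0.099  0.188]]
rotor 0.37 (329, 114) [[ 0.568 -0.109  0.172]]
front_place 0.73 (413, 135) [[ 0.528 -0.187  0.207]]
front_place 0.69 (331, 113) [[ 0.573 -0.115  0.083]]
```

View pics/w1.png

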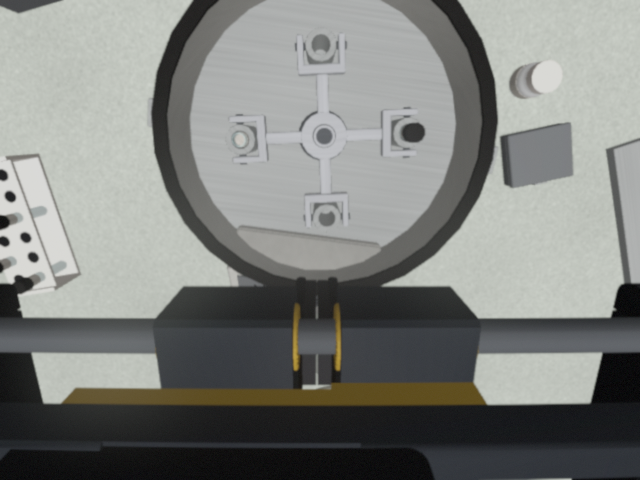

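```bash
cat > meas.py <<'E'
from h import *
from scipy.optimize import least_squares
def cloud(c,d):
    v,u=np.nonzero(d>0); return at_depth(c,np.c_[u,v],d[v,u]),u,v
def rim(P,c0=(0.548,-0.094)):
    q=P[(np.abs(P[:,2]-.205)<.006)]; rr=np.hypot(*(q[:,:2]-c0).T); q=q[(rr>.16)&(rr<.19)]
    f=least_squares(lambda p:np.hypot(q[:,0]-p[0],q[:,1]-p[1])-p[2],[*c0,.175],loss="soft_l1",f_scale=.003)
    return f.x
def rotor(P,c):
    q=P[(P[:,2]>.164)&(P[:,2]<.180)]; dxy=q[:,:2]-c; rr=np.hypot(*dxy.T)
    k=(rr>.03)&(rr<.064); th=np.arctan2(dxy[k,1],dxy[k,0])
    return k.sum(),np.degrees(np.angle(np.exp(4j*th).mean()))/4
def hub(P,c): 
    q=P[(P[:,2]>.18)&(np.hypot(*(P[:,:2]-c).T)<.035)]; return len(q),(q[:,:2].max(0)+q[:,:2].min(0))/2
def stop(P,c):
    q=P[(P[:,2]>.198)&(np.hypot(*(P[:,:2]-c).T)<.12)]; m=(q[:,:2].max(0)+q[:,:2].min(0))/2
    return len(q),m,np.degrees(np.arctan2(*(m-c)[::-1])),np.hypot(*(m-c))
E
python3 - <<'E'
from meas import *
for c,f in (("top","top_d.npy"),("wrist","w1_d.npy")):
    P,u,v=cloud(c,np.load(f)); x=rim(P); print(c,"rim",x.round(4)); cc=x[:2]
    print("hub",hub(P,cc),"arm4",rotor(P,cc),"stop",stop(P,cc))
    if c=="top":
        d=P[:,:2]-cc; rr=np.hypot(*d.T)
        k=(P[:,2]>.06)&(P[:,2]<.145)&(rr>.2)&(rr<.31)&(d[:,0]<-.08); q=P[k]
        rect=cv2.minAreaRect((q[:,:2]*1000).astype(np.float32)); print("console",k.sum(),rect)
        # knobs
        bc=(np.array(rect[0])/1000-cc); print("dir to rect centre",np.degrees(np.arctan2(bc[1],bc[0])))
        # symmetric edges: front edge line fit via plane normal of panel
        s=q[(np.abs(q[:,2]-.11)<.03)]; A=np.c_[s[:,:2],np.ones(len(s))]
        g=np.linalg.lstsq(A,s[:,2],rcond=None)[0]
        for _ in range(5):
            w=np.abs(A@g-s[:,2])<.004; g=np.linalg.lstsq(A[w],s[w,2],rcond=None)[0]
        print("slope",g,w.sum(),len(s),np.degrees(np.arctan2(-g[1],-g[0])))
im=cv2.imread("pics/top.png")[260:400,250:400]; cv2.imwrite("pics/c.png",cv2.resize(im,None,fx=5,fy=4.2) if 0 else cv2.resize(im,None,fx=4,fy=4,interpolation=cv2.INTER_CUBIC))
E
```

```text
top rim [ 0.5485 -0.0957  0.1725]
hub (120, array([ 0.54824242, -0.09355382])) arm4 (np.int64(454), np.float64(-11.038914533401368)) stop (98, array([ 0.53029569, -0.18801163]), np.float64(-101.15211897669555), np.float64(0.09412447805024456))
console 2927 ((345.49127197265625, -18.983367919921875), (210.33517456054688, 89.04743957519531), 69.64330291748047)
dir to rect centre 159.30734901701067
slope [ 0.73768003 -0.27465952 -0.13908266] 1727 2756 159.57825210708228
wrist rim [ 0.5483 -0.097   0.1716]
hub (2873, array([ 0.53665881, -0.09707869])) arm4 (np.int64(1443), np.float64(-10.610072245172331)) stop (104026, array([ 0.4890929 , -0.09740109]), np.float64(-179.60743558597935), np.float64(0.05924295203222644))
```

View pics/c.png

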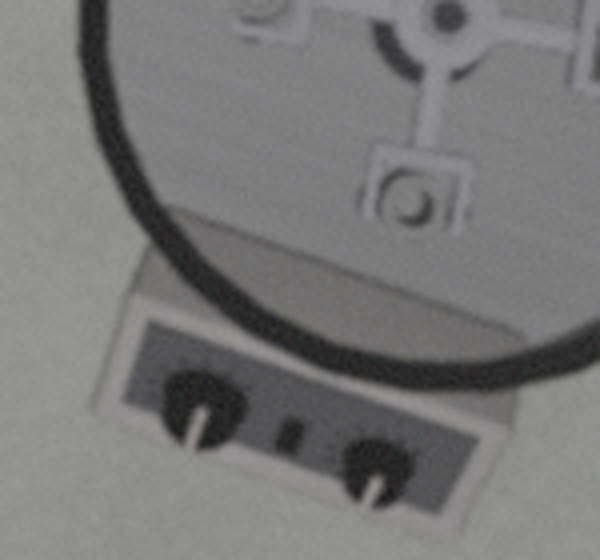

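The console outline fits 210 mm wide, as specified, with a heading of 159.5°. The axis is at about (0.548, -0.096), the sample arm points to -101° and the +y arm to -11°. I need a clockwise turn of about 99.5°, so I'll move above the gap on the counterclockwise side of the empty +y arm.

```bash
python3 - <<'E'
from h import *
go(0.601,-0.0743,0.45,-11)
for C in ((-48,21.5),(-48,18),(-48,15)):
    for a in np.arange(2.5,20.1,2.5):
        q=np.radians(a); print(a,[round(C[0]-C[0]*np.cos(q)+C[1]*np.sin(q),1),round(C[1]-C[0]*np.sin(q)-C[1]*np.cos(q),1)],end=" ")
    print()
E
```

```text
t 3.05 pos [ 0.4798 -0.0731  0.6396] phi -12.95 shift [118.4 -26.  189.6] turn [-0.   -0.   -1.95] F [-0.1 -0.5  0.1]
2.5 [np.float64(0.9), np.float64(2.1)] 5.0 [np.float64(1.7), np.float64(4.3)] 7.5 [np.float64(2.4), np.float64(6.4)] 10.0 [np.float64(3.0), np.float64(8.7)] 12.5 [np.float64(3.5), np.float64(10.9)] 15.0 [np.float64(3.9), np.float64(13.2)] 17.5 [np.float64(4.2), np.float64(15.4)] 20.0 [np.float64(4.5), np.float64(17.7)] 
2.5 [np.float64(0.7), np.float64(2.1)] 5.0 [np.float64(1.4), np.float64(4.3)] 7.5 [np.float64(1.9), np.float64(6.4)] 10.0 [np.float64(2.4), np.float64(8.6)] 12.5 [np.float64(2.8), np.float64(10.8)] 15.0 [np.float64(3.0), np.float64(13.0)] 17.5 [np.float64(3.2), np.float64(15.3)] 20.0 [np.float64(3.3), np.float64(17.5)] 
2.5 [np.float64(0.6), np.float64(2.1)] 5.0 [np.float64(1.1), np.float64(4.2)] 7.5 [np.float64(1.5), np.float64(6.4)] 10.0 [np.float64(1.9), np.float64(8.6)] 12.5 [np.float64(2.1), np.float64(10.7)] 15.0 [np.float64(2.2), np.float64(12.9)] 17.5 [np.float64(2.3), np.float64(15.1)] 20.0 [np.float64(2.2), np.float64(17.3)]
```

```bash
python3 -m creep '[[-1,20,-5,30,0,0,-1],[-1,40,-9,60,0,0,-2],[-1,60,-13,90,0,0,-2],[-1,80,-18,120,0,0,-2],[-1,100,-22,150,0,0,-2],[-1,118,-26,180,0,0,-2],[-1,118.4,-26,190,0,0,-2],[-1,118.4,-26,190,0,0,-2]]' >/dev/null; python3 - <<'E'
from h import *
go(0.601,-0.0743,0.34,-11)
im,d=vision.capture("wrist"); save("w2",im); np.save("w2_d",d)
im,d=vision.capture("top"); save("t2",cv2.resize(im[180:340,250:470],None,fx=3,fy=3)); np.save("t2_d",d)
E
```

```text
t 3.7167 pos [ 0.6013 -0.0741  0.445 ] phi -10.96 shift [  0.6   0.  105. ] turn [0.12 0.5  0.04] F [ 0.1 -0.3  0.8]
```

View pics/w2.png

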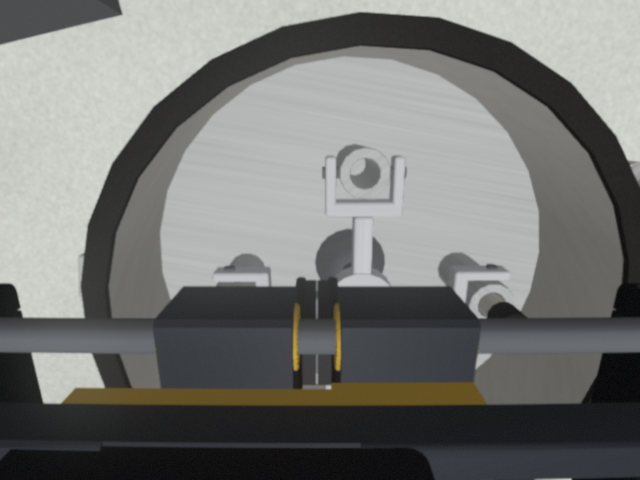

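The wrist picture shows the +y arm at column 362, rows 218-275. The shut fingertips are at columns 295-338, row 280, left of the arm with clear space under them. I'll go straight down.

```bash
python3 -m creep '[[-1,0.3,0,15,0,0,0],[-1,0.6,0,33,0,0,0],[-1,0.6,0,51,0,0,0],[-1,0.6,0,69,0,0,0],[-1,0.6,0,85,0,0,0],[-1,0.6,0,97,0,0,0],[-1,0.6,0,102,0,0,0],[-1,0.6,0,103,0,0,0]]'; python3 - <<'E'
from h import *
go(0.601,-0.0743,0.34,-11)
im,d=vision.capture("scene"); save("s3",cv2.resize(im[180:330,210:410],None,fx=4,fy=4)); np.save("s3_d",d)
E
```

```text
time_s: 4.48
tcp_pos: [0.6015, -0.0742, 0.348]
ee_rot: [[0.982, -0.189, 0.002], [-0.189, -0.982, 0.0], [0.002, -0.0, -1.0]]
wrist_force: [0.2, 0.7, 0.2]
gripper_width: 0.003
gripper_force: 0.0
t 4.4833 pos [ 0.6015 -0.0742  0.348 ] phi -10.89 shift [-0.4  0.2  8. ] turn [-0.02 -0.12  0.11] F [0.2 0.7 0.2]
```

View pics/s3.png

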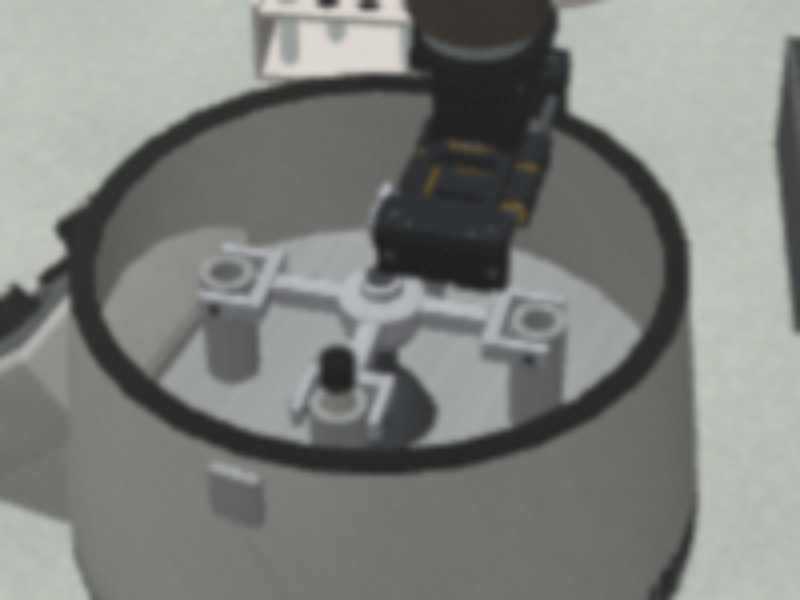

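The scene picture shows the fingers inside the bowl behind the +y arm (arm at about (460,308)), with the stopper clear at (338,370). Now I'll approach the arm slowly.

```bash
python3 -m creep '[[-1,0,0,2,0,0,0],[-1,0,1.5,2,0,0,0],[-1,0,3.5,2,0,0,0],[-1,0,5.5,2,0,0,0],[-1,0,7.5,2,0,0,0],[-1,0,9,2,0,0,0],[-1,0,10,2,0,0,0],[-1,0,10,2,0,0,0]]'; python3 - <<'E'
from meas import *
go(0.601,-0.0743,0.34,-11)
P,u,v=cloud("top",vision.capture("top")[1]); c=np.array([.548,-.096]); q=P[(P[:,2]<.24)]; print(stop(q,c))
E
```

```text
time_s: 5.2
tcp_pos: [0.5997, -0.0843, 0.3445]
ee_rot: [[0.982, -0.189, -0.0], [-0.189, -0.982, -0.0], [-0.0, 0.0, -1.0]]
wrist_force: [0.7, 0.8, 0.6]
gripper_width: 0.003
gripper_force: 0.0
t 5.2 pos [ 0.5997 -0.0843  0.3445] phi -10.92 shift [ -0.6 -10.1   4.5] turn [0.   0.01 0.08] F [0.7 0.8 0.6]
(102, array([ 0.54475827, -0.12580461]), np.float64(-96.20743750472992), np.float64(0.029980384281695083))
```

```bash
python3 -m creep '[[-1,0,1.5,3,0,0,0],[-1,0,3,3,0,0,0],[-1,0,5,3,0,0,0],[-1,0.7,7.1,3,0,0,2.5],[-1,1.3,9.2,3,0,0,5],[-1,1.7,11.4,3,0,0,7.5],[-1,2.1,13.6,3,0,0,10],[-1,2.4,15.8,3,0,0,12.5]]'; cat >> meas.py <<'E'
C0=np.array([.548,-.096])
def st():
    s=r.sense(); p=np.array(s["tcp_pos"])[:2]-C0; R=np.array(s["ee_rot"])
    print("rel in tool xy mm",(R.T[:2,:2]@p*1000).round(1),"phi",np.degrees(np.arctan2(R[1,0],R[0,0])).round(1),"z",s["tcp_pos"][2].round(4) if hasattr(s["tcp_pos"][2],"round") else s["tcp_pos"][2],"F",np.round(s["wrist_force"],1))
    P,u,v=cloud("top",vision.capture("top")[1]); q=P[(P[:,2]<.216)&(np.abs(np.hypot(*(P[:,:2]-C0).T)-.095)<.014)]; print(stop(q,C0))
    for t in vision.find_in("top","sample_tube")[:1]:
        w=(at_z("top",[t["uv"]],.2)[0,:2]-C0); print("net",round(t["conf"],2),np.round(t["uv"]),np.degrees(np.arctan2(w[1],w[0])),np.hypot(*w))
E
python3 -c "
from meas import *; st()"
```

```text
time_s: 5.92
tcp_pos: [0.5992, -0.1, 0.3414]
ee_rot: [[0.917, -0.399, 0.0], [-0.399, -0.917, 0.0], [-0.0, -0.0, -1.0]]
wrist_force: [1.6, 1.2, -0.2]
gripper_width: 0.006
gripper_force: 0.5
rel in tool xy mm [ 48.5 -16.8] phi -23.5 z 0.3414 F [ 1.6  1.2 -0.2]
(100, array([ 0.51499215, -0.1838447 ]), np.float64(-110.59382474181713), np.float64(0.09384140388471844))
```

Contact is made: the rotor has turned about 9.4° with only 1-2 N. I'll continue in arcs of 20° at 30°/s.

```bash
python3 -m creep '[[-1,0.7,2.1,0,0,0,2.5],[-1,1.3,4.3,0,0,0,5],[-1,1.8,6.5,0,0,0,7.5],[-1,2.2,8.7,0,0,0,10],[-1,2.5,10.9,0,0,0,12.5],[-1,2.7,13.1,0,0,0,15],[-1,2.8,15.4,0,0,0,17.5],[-1,2.8,17.6,0,0,0,20]]'; python3 -c "
from meas import *; st()"
```

```text
time_s: 6.68
tcp_pos: [0.5949, -0.1172, 0.3416]
ee_rot: [[0.726, -0.688, 0.001], [-0.688, -0.726, 0.0], [0.001, -0.001, -1.0]]
wrist_force: [1.1, 1.4, -0.9]
gripper_width: 0.008
gripper_force: 0.5
rel in tool xy mm [ 48.7 -16.9] phi -43.4 z 0.3416 F [ 1.1  1.4 -0.9]
(96, array([ 0.48761764, -0.1660617 ]), np.float64(-130.75625875412095), np.float64(0.09249146523359632))
net 0.42 [398. 295.] -132.94722820486618 0.09131756869573761
```

```bash
python3 -m creep '[[-1,0.7,2.1,0,0,0,2.5],[-1,1.3,4.3,0,0,0,5],[-1,1.8,6.5,0,0,0,7.5],[-1,2.2,8.7,0,0,0,10],[-1,2.5,10.9,0,0,0,12.5],[-1,2.7,13.1,0,0,0,15],[-1,2.8,15.4,0,0,0,17.5],[-1,2.8,17.6,0,0,0,20]]'; python3 -c "
from meas import *; st()"
```

```text
time_s: 7.45
tcp_pos: [0.5849, -0.1319, 0.3417]
ee_rot: [[0.448, -0.894, 0.001], [-0.894, -0.448, -0.0], [0.001, -0.001, -1.0]]
wrist_force: [1.0, -0.6, -0.9]
gripper_width: 0.003
gripper_force: 0.5
rel in tool xy mm [ 48.7 -16.9] phi -63.4 z 0.3417 F [ 1.  -0.6 -0.9]
(101, array([ 0.46422331, -0.14162807]), np.float64(-151.42555794654885), np.float64(0.09539629969240142))
net 0.61 [387. 308.] -152.57175623852004 0.09727893319707914
```

```bash
python3 -m creep '[[-1,0.7,2.1,0,0,0,2.5],[-1,1.3,4.3,0,0,0,5],[-1,1.8,6.5,0,0,0,7.5],[-1,2.2,8.7,0,0,0,10],[-1,2.5,10.9,0,0,0,12.5],[-1,2.7,13.1,0,0,0,15],[-1,2.8,15.4,0,0,0,17.5],[-1,2.8,17.6,0,0,0,20]]'; python3 -c "
from meas import *; st()"
```

```text
time_s: 8.22
tcp_pos: [0.5704, -0.1423, 0.3417]
ee_rot: [[0.116, -0.993, 0.001], [-0.993, -0.116, -0.0], [0.0, -0.001, -1.0]]
wrist_force: [0.8, -1.0, -0.7]
gripper_width: 0.005
gripper_force: 0.5
rel in tool xy mm [ 48.6 -16.9] phi -83.4 z 0.3417 F [ 0.8 -1.  -0.7]
(94, array([ 0.45350517, -0.10902658]), np.float64(-172.15096506695008), np.float64(0.09538849644575646))
net 0.39 [372. 311.] -169.6294478045523 0.09307657761938946
```

```bash
python3 -m creep '[[-1,0.7,2.1,0,0,0,2.5],[-1,1.3,4.3,0,0,0,5],[-1,1.8,6.5,0,0,0,7.5],[-1,2.2,8.7,0,0,0,10],[-1,2.5,10.9,0,0,0,12.5],[-1,2.7,13.1,0,0,0,15],[-1,2.8,15.4,0,0,0,17.5],[-1,2.8,17.6,0,0,0,20]]'; python3 -c "
from meas import *; st()"
```

```text
time_s: 8.98
tcp_pos: [0.5532, -0.1472, 0.3417]
ee_rot: [[-0.231, -0.973, 0.001], [-0.973, 0.231, -0.0], [0.0, -0.001, -1.0]]
wrist_force: [1.2, -1.0, -0.7]
gripper_width: 0.009
gripper_force: 0.6
rel in tool xy mm [ 48.6 -16.9] phi -103.3 z 0.3417 F [ 1.2 -1.  -0.7]
(97, array([ 0.45603426, -0.07714138]), np.float64(168.41150243030413), np.float64(0.09387941858373058))
net 0.63 [353. 311.] 167.08794901576263 0.09363182225421193
```

```bash
python3 -m creep '[[-1,0.6,1.7,0,0,0,2],[-1,1.1,3.4,0,0,0,4],[-1,1.4,4.7,0,0,0,5.5],[-1,1.6,5.6,0,0,0,6.5],[-1,1.7,6,0,0,0,7],[-1,1.7,6,0,0,0,7],[-1,1.7,6,0,0,0,7],[-1,1.7,6,0,0,0,7]]'; python3 - <<'E'
from meas import *
st()
im,d=vision.capture("wrist"); save("w5",im); np.save("w5_d",d)
P,u,v=cloud("wrist",d); k=(P[:,2]<.212)&(v<280); Q=P[k]; print(rim(Q),hub(Q,C0),rotor(Q,C0))
P,u,v=cloud("top",vision.capture("top")[1]); print("top4",rotor(P[P[:,2]<.18],C0))
E
```

```text
time_s: 9.75
tcp_pos: [0.5468, -0.1474, 0.3416]
ee_rot: [[-0.348, -0.938, 0.0], [-0.938, 0.348, -0.0], [0.0, -0.0, -1.0]]
wrist_force: [0.9, -0.2, 0.4]
gripper_width: 0.005
gripper_force: 0.2
rel in tool xy mm [ 48.6 -16.8] phi -110.4 z 0.3416 F [ 0.9 -0.2  0.4]
(95, array([ 0.45807352, -0.06372109]), np.float64(160.25451085410128), np.float64(0.09554422753759463))Traceback (most recent call last):
  File "<stdin>", line 4, in <module>
  File "meas.py", line 14, in hub
    q=P[(P[:,2]>.18)&(np.hypot(*(P[:,:2]-c).T)<.035)]; return len(q),(q[:,:2].max(0)+q[:,:2].min(0))/2
                                                                      ~~~~~~~~~~~^^^
    return umr_maximum(a, axis, None, out, keepdims, initial, where)
ValueError: zero-size array to reduction operation maximum which has no identity
```

View pics/w5.png

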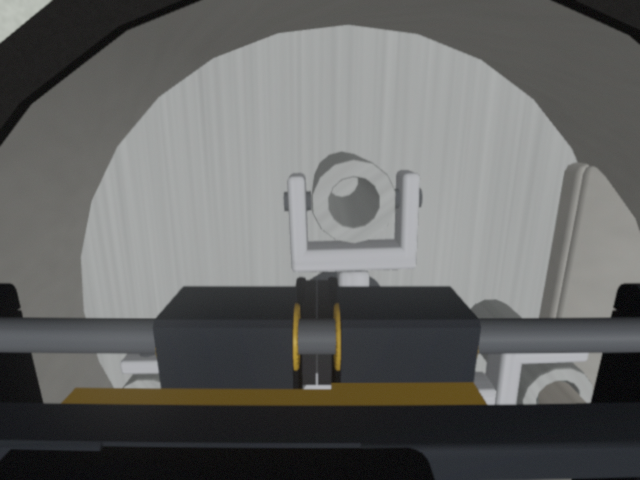

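The picture shows the +y bucket's mouth at (353,201), with the fork nearly square to the tool. I'll convert that to an angle and check it against the top camera.

```bash
python3 - <<'E'
from meas import *
w=at_z("wrist",[(353,201),(298,180),(410,177),(295,262),(415,260)],.173)[:,:2]
print(w.round(4)); 
for c in (C0,np.array([.548,-.0945])):
    d=w[0]-c; print(np.degrees(np.arctan2(d[1],d[0]))-90+360,np.hypot(*d))
for a,b in((1,2),(3,4)):
    e=w[b]-w[a]; print("fork line",np.degrees(np.arctan2(e[1],e[0])))
P,u,v=cloud("top",vision.capture("top")[1]); print(rotor(P[P[:,2]<.18],C0))
E
```

```text
[[ 0.5175 -0.1873]
 [ 0.5347 -0.2024]
 [ 0.4938 -0.1885]
 [ 0.5479 -0.1717]
 [ 0.5016 -0.1554]]
161.49945293236706 0.09625597576799355
161.7786433467013 0.09767961636131038
fork line 161.20184834557142
fork line 160.62505566650918
(np.int64(57), np.float64(-20.456750119020146))
```

```bash
python3 -m creep '[[-1,0.2,0.5,0,0,0,0.6],[-1,0.4,1.1,0,0,0,1.3],[-1,0.4,1.1,0,0,0,1.3],[-1,0.4,1.1,0,0,0,1.3],[-1,0.4,0,0,0,0,1.3],[-1,0.4,-3,0,0,0,1.3],[-1,0.4,-7,0,0,0,1.3],[-1,0.4,-10,0,0,0,1.3]]' ; python3 -m creep '[[-1,0,-2,-5,0,0,0],[-1,0,-2,-25,0,0,0],[-1,0,-2,-60,0,0,0],[-1,0,-2,-95,0,0,0],[-1,0,-2,-130,0,0,0],[-1,0,-2,-165,0,0,0],[-1,0,-2,-195,0,0,0],[-1,0,-2,-195,0,0,0]]' ; python3 -c "
from meas import *; st(); go(.60,-.25,.55,-110)"
```

```text
time_s: 10.62
tcp_pos: [0.5564, -0.1515, 0.3415]
ee_rot: [[-0.37, -0.929, -0.0], [-0.929, 0.37, -0.0], [0.0, 0.0, -1.0]]
wrist_force: [-0.2, 0.4, 1.2]
gripper_width: 0.007
gripper_force: 0.0
time_s: 11.28
tcp_pos: [0.5577, -0.1526, 0.5449]
ee_rot: [[-0.37, -0.929, 0.014], [-0.929, 0.37, -0.003], [-0.002, -0.014, -1.0]]
wrist_force: [0.9, 0.3, 1.0]
gripper_width: 0.009
gripper_force: 0.0
rel in tool xy mm [ 49.  -29.9] phi -111.7 z 0.5449 F [0.9 0.3 1. ]
(92, array([ 0.45896244, -0.06197912]), np.float64(159.08835007237192), np.float64(0.09531583438864641))
net 0.58 [370. 319.] -173.94875199250487 0.10677158857650176
t 11.3833 pos [ 0.5576 -0.1521  0.5382] phi -111.71 shift [ 75.3 -75.7 -11.7] turn [-0.18  0.09 -1.71] F [-0.4 -0.1 -1. ]
```

```bash
python3 -m creep '[[-1,-15,-15,-15,0,0,0],[-1,-45,-30,-40,0,0,0],[-1,-75,-35,-65,0,0,0],[-1,-105,-35,-90,0,0,0],[-1,-118,-35,-110,0,0,0],[-1,-118,-35,-120,0,0,0],[-1,-118,-35,-120,0,0,0],[-1,-118,-35,-120,0,0,0]]' ; python3 -m creep '[[-1,0,0,0,0,0,0],[-1,0,0,0,0,0,0],[-1,0,0,0,0,0,0]]' >/dev/null; python3 - <<'E'
from meas import *
im,d=vision.capture("wrist"); save("w6",im); np.save("w6_d",d)
st()
P,u,v=cloud("wrist",d); Q=P[(v<275)]; x=rim(Q); print("rim",x.round(4),"hub",hub(Q[Q[:,2]<.2],C0),"arm",rotor(Q,C0),rotor(Q,x[:2]))
q=Q[(Q[:,2]<.216)&(np.abs(np.hypot(*(Q[:,:2]-C0).T)-.095)<.014)]; print("stop",stop(q,C0),stop(q,x[:2])[2:])
P,u,v=cloud("top",vision.capture("top")[1]); print("top arm",rotor(P[P[:,2]<.18],C0))
E
```

```text
time_s: 12.05
tcp_pos: [0.6346, -0.0551, 0.6549]
ee_rot: [[-0.369, -0.929, -0.002], [-0.929, 0.369, 0.0], [0.001, 0.002, -1.0]]
wrist_force: [-0.1, -1.0, -1.6]
gripper_width: 0.006
gripper_force: 0.0
rel in tool xy mm [-69.2 -64.9] phi -111.7 z 0.6558 F [ 0.3 -1.1  0.3]
(93, array([ 0.46000543, -0.06187655]), np.float64(158.80418387254778), np.float64(0.09437930939210609))
net 0.39 [360. 293.] 174.5472876719592 0.05712786596520333
rim [ 0.5487 -0.0973  0.1717] hub (387, array([ 0.54865258, -0.09647224])) arm (np.int64(1379), np.float64(-20.151515274095555)) (np.int64(1372), np.float64(-20.183709295188077))
stop (348, array([ 0.45957067, -0.06453005]), np.float64(160.41053207240927), np.float64(0.09386215966435045)) (np.float64(159.8113138790471), np.float64(0.09497994770748344))
top arm (np.int64(370), np.float64(-19.881107856448384))
```

View pics/w6.png

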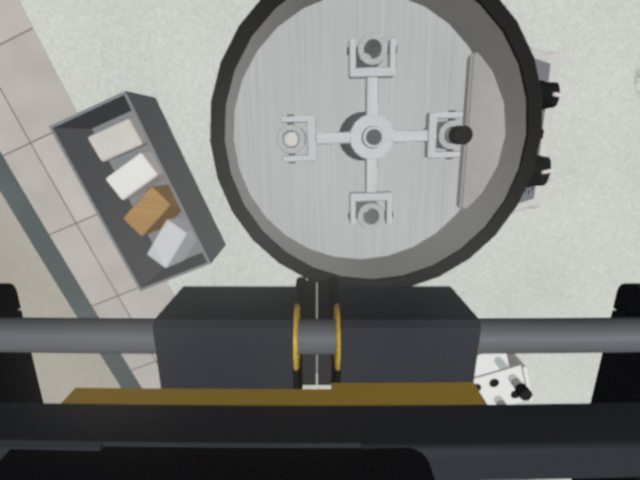

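The wrist picture shows the stoppered tube at (458,134) on the console side and the hub at (372,137). The console knobs are at (548,95) and (541,171). I'll check the console heading once from this view too.

```bash
python3 - <<'E'
from meas import *
d=np.load("w6_d.npy")
P,u,v=cloud("wrist",d); w=P[:,:2]-C0; rr=np.hypot(*w.T)
for uv in ((548,95),(542,171)): print(at_depth("wrist",[uv],d[uv[1],uv[0]]).round(4))
a=at_z("wrist",[(548,95),(542,171)],.136)[:,:2]; e=a[0]-a[1]; print("knobs",a.round(4),np.degrees(np.arctan2(e[1],e[0]))-90+360,np.hypot(*e), np.degrees(np.arctan2(*(a.mean(0)-C0)[::-1])))
uv=[(473,57),(461,205)]
zs=[at_depth("wrist",[p],d[p[1],p[0]+3])[0] for p in uv]; print(np.round(zs,4)); e=zs[0]-zs[1]; print("panel",np.degrees(np.arctan2(e[1],e[0]))-90)
E
```

```text
[[ 0.3206 -0.0611  0.1326]]
[[0.3521 0.0272 0.1381]]
knobs [[ 0.3225 -0.0615]
 [ 0.3511  0.0278]] 162.26417801767775 0.09380795022596423 159.4509903366269
[[ 0.3832 -0.1385  0.1   ]
 [ 0.4523  0.0432  0.1   ]]
panel -200.82874916107664
```

```bash
python3 -c "
from station import r
print(r.sense()['time_s'], r.finish_job())"
```

```text
the job is handed in; nothing more can be done
12.5 None
```

The job is handed in: I pushed the rotor's empty +y arm slowly round (about 30°/s), and by the last camera check the stoppered tube stands at about 159.8° against the console's 159.5°, with the fingers clear above the bowl; 12.5 s used, no verdict returned.

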